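# Slide the top cheese wheel off the stack onto the ripening board

## Task

Three young cheese wheels stand in a stack beside the wooden ripening board. Slide the top wheel sideways off the stack onto the board, without lifting or tipping it, into the corner between the middle divider and the rear rail on the stack's side; press it into that corner for half a second with about 10 N so that it bears on both at once, and leave it snug against both. Never push the soft cheese with 15 N or more, and leave the two wheels below and everything else where they are.

Things in the scene. Friction and masses are not known exactly. Their poses are not given: they have to be found in the camera images.
- wheel_top: pale cream cheese wheel, upright cylinder, radius 62 mm, 42 mm high, about 0.55 kg. Origin at its very centre, half-way up. The top wheel of the stack of three, the one to move. Too wide to grip: push it by its side, for instance cradled between two open fingertips. Its underside starts 114 mm above the table, about 3 mm above the board's deck; sliding it takes about 1.5 to 3 N.
- wheel_mid: pale cream cheese wheel, upright cylinder, radius 62 mm, 42 mm high, about 0.55 kg. Origin at its very centre, half-way up. The middle wheel of the stack; it must stay put. The top wheel rests on it.
- wheel_low: pale cream cheese wheel, upright cylinder, radius 62 mm, 42 mm high, about 0.55 kg. Origin at its very centre, half-way up. The lowest wheel of the stack; it must stay put.
- board: fixed wooden ripening board. Origin on the table; x = from robot to rear rail, y = along the board. Deck face 111 mm up, x -110 to 100 mm, y -153 to 153 mm; ends and front open. Rear rail and middle divider make two bays. The stack stands off one end (+y or -y), its wheels 6 to 14 mm from it. A wheel seated in the corner of that bay has its centre at x = 23, y = +-71, z = 132 mm.
- rail: fixed wooden rear rail along the board's far edge, 306 mm long (y), 15 mm thick (x), 30 mm high above the deck; origin at its centre, axes as the board's. Its inner face (towards -x) lies 7.5 mm from the origin, at x = 85 mm on the board.
- divider: fixed wooden middle divider, 145 mm long (x), 18 mm thick (y), 30 mm high above the deck; origin at its centre, axes as the board's. Its side faces lie 9 mm from the origin; it runs from x = -60 mm on the board to the rail.
- stack_stand: fixed low steel stand, 150 x 130 mm, 30 mm high, under the stack of three wheels; origin on the table under its centre, axes as the board's. It stands off the +y or the -y end of the board.
- wheel_other: pale cream cheese wheel, upright cylinder, radius 62 mm, 42 mm high, about 0.55 kg. Origin at its very centre, half-way up. Bystander: a single wheel on a like stand off the board's other end.
- bowl: fixed steel bowl, 120 mm across and 50 mm high, on the table beyond the board; origin at the centre of its underside. Bystander.
- bottle: white plastic bottle, 60 mm across and 150 mm high, loose on the table beyond the board; origin at the centre of its underside. Bystander.
- brush: hand brush lying loose on the table beyond the board, lower than 50 mm; origin under its middle. Bystander.

How it is judged:
On the way, in this order (a step that is already met when the one before it is completed fails the run):
1. the top wheel is off the stack, lying on the board in the stack's bay (((y of stack_stand in the frame of board above 0 m and y of wheel_top in the frame of board between 0.06 and 0.105 m) or (y of stack_stand in the frame of board below 0 m and y of wheel_top in the frame of board between -0.105 and -0.06 m)) and contact force between wheel_top and wheel_mid below 0.05 N and angle between wheel_top's own z axis and vertical below 0.03 rad), for 0.1 s.
2. the wheel is pressed into the corner and bears on rail and divider at once (over 1.5 N on each, for 0.3 s) (((y of stack_stand in the frame of board above 0 m and y of wheel_top in the frame of board between 0.06 and 0.0735 m) or (y of stack_stand in the frame of board below 0 m and y of wheel_top in the frame of board between -0.0735 and -0.06 m)) and contact force between wheel_top and rail above 1.5 N and contact force between wheel_top and divider above 1.5 N), for 0.3 s.
At the end, for the whole second after the job is handed in: The wheel lies flat and at rest on the deck in the bay on the stack's side, within about 2 mm of both the divider and the rear rail; the other two wheels of the stack are within 10 mm of where they were, and the bystanders within 15 mm (((y of stack_stand in the frame of board above 0 m and y of wheel_top in the frame of board between 0.06 and 0.0732 m) or (y of stack_stand in the frame of board below 0 m and y of wheel_top in the frame of board between -0.0732 and -0.06 m)) and x of wheel_top in the frame of board above 0.0208 m and angle between wheel_top's own z axis and vertical below 0.03 rad and linear speed of wheel_top below 0.01 m/s and height (world z) of wheel_top between 0.127 and 0.136 m and not (distance of wheel_mid from where it was at the start of the episode above 0.01 m) and not (distance of wheel_low from where it was at the start of the episode above 0.01 m) and not (distance of wheel_other from where it was at the start of the episode above 0.015 m) and not (distance of bowl from where it was at the start of the episode above 0.015 m) and not (distance of bottle from where it was at the start of the episode above 0.015 m) and not (distance of brush from where it was at the start of the episode above 0.015 m)); the robot touches nothing.
It fails at once if the cheese is pushed with 15 N or more (contact force between any of the arm, the fingers and wheel_top above 15 N).
It fails at once if the top wheel is tipped (over 0.2 rad) or lifted (over 15 mm) (angle between wheel_top's own z axis and vertical above 0.2 rad or height (world z) of wheel_top above 0.15 m).
It fails at once if a lower wheel of the stack is shifted by more than 10 mm (distance of any of wheel_mid, wheel_low from where it was at the start of the episode above 0.01 m).
It fails at once if a bystander is moved by more than 15 mm (distance of any of wheel_other, bowl, bottle, brush from where it was at the start of the episode above 0.015 m).
It also fails if it takes over 72 s, if anything falls off the work surface, if the arm or the gripper's body presses on something with over 40 N, if the wrist force passes 120 N, or if a joint passes its speed limit or range.

## Robot

A 6-joint arm with a two-finger parallel gripper is mounted at the origin on the work surface. World frame = base frame: x ahead of the robot, y to its left, z up, the work surface at z = 0. Lengths are in m, angles in rad, forces in N, time in s.
With the tool pointing down it reaches from about 0.35 to 0.975 m from the base axis. Payload 4.9 kg.
Tool frame: the origin (TCP) lies on the front face of the gripper's body, between the roots of the fingers; the fingertips stand 73 mm ahead of it and the grasp point (between the pads) lies 54 mm ahead of it; x points along the fingers, y is the direction in which the jaws open and shut, and the axes are right-handed (so a half turn about x gives the same grasp; the last joint's range is limited). The gripper opens to 85 mm and grips with 20 to 120 N. Pads are 22 mm wide; open, the fingers measure 114 mm over their backs; the gripper's body (76 mm by 85 mm) begins 54 mm behind the grasp point. The pads swing forward as they close: fully open they stand 13 mm farther back than shut.
Start: joints at [-1.284, 0.053, 1.613, -0, 1.476, -0.119], TCP at [0.247, -0.574, 0.304] pointing down, gripper open.
Joint ranges: [-3.01, 3.01], [-1.01, 2.22], [0.06, 2.58], [-1.02, 4.17], [0.09, 2.62], [-3.14, 3.14]. Speed limits (rad/s): [2.57, 2.57, 3.14, 3.14, 3.14, 3.14].

## Interface

Orientations are given as a rotation vector (axis times angle).
In Python, from rig import r gives the robot as it stands. The module is installed in compiled form; this text tells all that it offers. Calls block until the motion is done:
- r.move_ptp(position, orientation): joint-space move of the TCP to a pose.
- r.move_l(position, speed=0.15, attitude=None): straight line of the TCP; attitude=None keeps the orientation; speed is the mean speed in m/s.
- r.move_j(angles): joint-space move.
- r.move_gripper(opening, newtons=None): finger opening in m; newtons is the grip in N (None keeps the last); returns when the fingers have stopped.
- r.wait(seconds).
- r.inverse_kinematics(position, orientation): joint angles nearest the present ones, or None.
- r.camera(name): name is "scene" or "top" or "wrist"; returns (picture, depth): 420x560x3 uint8, red, green, blue; 420x560 float32, m along the optical axis (not along the pixel's ray), 0 where there is no reading.
- r.camera_info(name): a dict with "fov_y" (degrees; the focal length in pixels is half the picture's height over the tangent of half this angle, whatever the lens; pixels are square), "cx", "cy" (the principal point, pixels), "position" and "attitude" of the camera in the world; the wrist camera has in their place "hand_eye" (4x4, takes a point from camera to tool coordinates, whose origin is the TCP and whose axes are the tool frame's). Camera axes: x right, y up, looking along -z (the intrinsics and any distortion apply to the point x, -y, -z); pixel columns grow to the right and rows downward; lengths in m; the calibration is good to about 2 mm. A picture is of the moment at which its call begins: read the wrist's pose just before it. camera_info takes no time and is no camera call.
A pose or a line that the arm cannot do raises r.IKError and nothing moves.
- r.sign_off(): hands the job in, once; it reports no verdict.
Readings, each from a call of its own:
- r.get_t(): time.
- r.get_q(): joint angles.
- r.get_qvel(): joint speeds.
- r.get_effort(): joint torques, N m.
- r.get_tcp_pos(): TCP position.
- r.get_tool_rot(): TCP orientation.
- r.get_wrist_force(): force on the tool from outside, world axes, zero at the start.
- r.get_torque(): the same for the moment, N m.
- r.get_opening(): finger opening in m.
Only numpy, scipy, OpenCV 4.12 (cv2) and the standard library are available. Lean on these libraries where they do the work, as an engineer would, in place of code of your own. Each camera call takes 0.05 s, during which the arm holds its last target. There are 200 camera calls.

## Working session

There is one attempt and no reset: what is moved stays moved. The work goes in short steps, each a Python script; the robot and the scene stay as the last script left them, time stands still between calls to the robot, and variables do not carry over. Pictures are saved under pics/ and viewed, about 8 in all and at most 12, crops included, and the job is handed in when it is done.

```bash
mkdir -p pics; ls
python3 - <<'E'
from rig import r
import cv2,numpy as np
for n in("top","scene"):
    p,d=r.camera(n); cv2.imwrite(f"pics/{n}0.png",p[:,:,::-1]); np.savez(f"{n}0.npz",p=p,d=d); print(r.camera_info(n), (d==0).mean())
print(r.camera_info("wrist"),r.get_tool_rot(),r.get_t(),r.get_wrist_force())
E
```

```text
pics
{'fov_y': 54.90054952322238, 'cx': 277.25788383110796, 'cy': 210.7873205381302, 'position': array([ 0.57120219, -0.00146718,  0.8657328 ]), 'attitude': array([ 0.07377204, -0.08288343, -1.54544325])} 0.004328231292517006
{'fov_y': 43.75733197685429, 'cx': 281.16717512492687, 'cy': 207.22597863754217, 'position': array([1.2992547 , 0.30455976, 0.95949439]), 'attitude': array([0.4547869 , 0.69649501, 1.8548434 ])} 0.004085884353741497
{'fov_y': 66.52678558629044, 'cx': 280.92466204824126, 'cy': 208.29603079795027, 'hand_eye': array([[-4.26757218e-04,  3.11331417e-01, -9.50301303e-01,
        -7.08246450e-02],
       [ 9.99999812e-01, -2.85319763e-04, -5.42550181e-04,
         7.28827810e-04],
       [-4.40052659e-04, -9.50301356e-01, -3.11331237e-01,
        -7.95758843e-02],
       [ 0.00000000e+00,  0.00000000e+00,  0.00000000e+00,
         1.00000000e+00]])} [ 1.99883349  0.41318916 -1.99910288] 0.1 [ 0.31534658  0.44652232 -0.06972674]
```

View pics/top0.png

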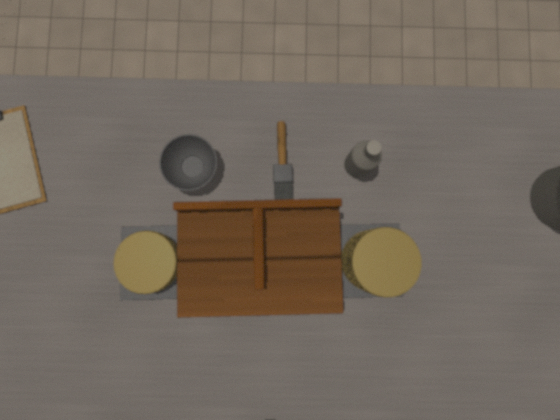

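View pics/scene0.png

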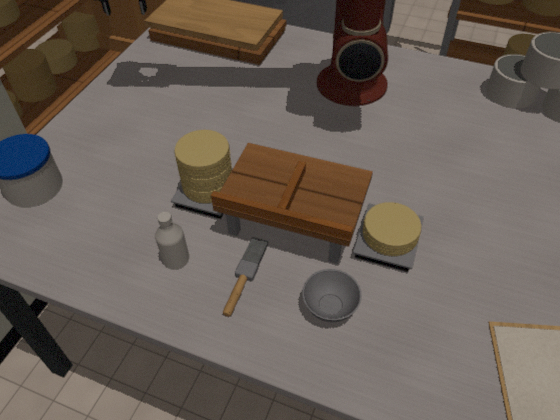

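Top view: stack at about (386,262), which is the -y side (right). Board spans (178–342, 200–317), the divider runs from (258,205) to (258,290), and the rail is at row ~204. The scene view agrees.

```bash
cat > h.py <<'E'
import numpy as np,cv2
from scipy.spatial.transform import Rotation as R
def cloud(info,d,T=None):
    f=210/np.tan(np.radians(info["fov_y"])/2)
    v,u=np.mgrid[:420,:560]
    c=np.stack([(u-info["cx"])/f*d,-(v-info["cy"])/f*d,-d],-1)
    if T is None: return c@R.from_rotvec(info["attitude"]).as_matrix().T+info["position"]
    return c@T[:3,:3].T+T[:3,3]
def yellow(p):
    h=cv2.cvtColor(p,cv2.COLOR_RGB2HSV); return (h[...,0]>20)&(h[...,0]<32)&(h[...,1]>90)
def fitc(xy):
    A=np.c_[2*xy,np.ones(len(xy))]; s=np.linalg.lstsq(A,(xy**2).sum(1),rcond=None)[0]
    return s[:2],np.sqrt(s[2]+s[:2]@s[:2])
E
python3 - <<'E'
from rig import r
from h import *
for n in("top","scene"):
    z=np.load(n+"0.npz");p,d=z["p"],z["d"];W=cloud(r.camera_info(n),d);ok=d>0
    x,y,h=W[...,0],W[...,1],W[...,2]
    print(n,"table z",np.median(h[ok&(abs(h)<.03)]))
    Y=yellow(p)&ok
    for nm,m in(("top wheel",Y&(h>.145)&(h<.17)&(y<0)),("other",Y&(y>0)&(h>.05)&(h<.09))):
        cs,_=cv2.findContours(m.astype(np.uint8),cv2.RETR_EXTERNAL,cv2.CHAIN_APPROX_NONE)
        c=max(cs,key=cv2.contourArea)[:,0]; P=W[c[:,1],c[:,0]][:,:2]
        print(nm,m.sum(),np.median(h[m]),"fit",fitc(P),"rect",cv2.minEnclosingCircle(P.astype(np.float32)))
    hs=cv2.cvtColor(p,cv2.COLOR_RGB2HSV); br=(hs[...,0]<20)&(hs[...,1]>110)&ok&(x<.8)&(abs(y)<.4)&(x>.3)
    for nm,m in(("deck",br&(h>.1)&(h<.12)),("rims",br&(h>.133)&(h<.15))):
        m=cv2.morphologyEx(m.astype(np.uint8),cv2.MORPH_OPEN,np.ones((2,2)))>0
        P=W[m][:,:2].astype(np.float32)
        print(nm,m.sum(),np.median(h[m]),cv2.minAreaRect(P),P.min(0),P.max(0))
        if nm=="rims":
            for lo in(0,):
                xm=P[:,0].max(); ra=P[P[:,0]>xm-.03]; dv=P[P[:,0]<xm-.035]
                print("rail",cv2.minAreaRect(ra),"div",cv2.minAreaRect(dv), np.median(ra,0),np.median(dv,0))
                print("rail slope dx/dy",np.polyfit(ra[:,1],ra[:,0],1),"div dy/dx",np.polyfit(dv[:,0],dv[:,1],1))
E
```

```text
top table z -0.0007234270775670071
top wheel 3679 0.15498956729108904 fit (array([ 0.55831915, -0.19677473]), np.float64(0.0596644131667911)) rect ((0.5585570931434631, -0.19763948023319244), 0.06164182350039482)
other 3052 0.07114807384407817 fit (array([0.54524102, 0.24986996]), np.float64(0.05976821686344275)) rect ((0.5453015565872192, 0.24996672570705414), 0.06198141723871231)
deck 16430 0.11017517548172007 ((0.5424504280090332, 0.027359068393707275), (0.21264740824699402, 0.34621018171310425), 2.647467613220215) [ 0.42938432 -0.14901845] [0.6551963  0.19542098]
rims 2097 0.13994313104508282 ((0.5825052261352539, 0.014203488826751709), (0.16101229190826416, 0.3246387541294098), 3.3075482845306396) [ 0.5013896  -0.14320065] [0.67224234 0.18024062]
rail ((0.6527212858200073, 0.017946630716323853), (0.02038215659558773, 0.3240102529525757), 3.3075485229492188) div ((0.5699209570884705, 0.016448689624667168), (0.1362839639186859, 0.035913098603487015), 2.7297608852386475) [0.653858   0.02852324] [0.57027465 0.0253673 ]
rail slope dx/dy [-0.04757406  0.65521609] div dy/dx [ 0.0477644
[... 429 characters left out ...]
946 ((0.8501492142677307, 0.07365873456001282), (0.9571161270141602, 0.3224479556083679), 8.590872764587402) [ 0.3528772  -0.12472875] [1.2992547  0.30455977]
rims 1519 0.13971431998214 ((0.8760836720466614, 0.18597865104675293), (0.834857165813446, 0.27487072348594666), 33.87770462036133) [ 0.48061323 -0.11822138] [1.2992547  0.30455977]
rail ((1.2992546558380127, 0.30455976724624634), (0.0, 0.0), 0.0) div ((0.6467652320861816, 0.04407142102718353), (0.23368677496910095, 0.23896123468875885), 51.79891586303711) [1.2992547  0.30455977] [0.6573956  0.03447967]
rail slope dx/dy [2.13300441 0.64962733] div dy/dx [-0.05853936  0.07625009]<stdin>:21: RankWarning: Polyfit may be poorly conditioned
```

```bash
cat >> h.py <<'E'
psi=.0477; ex=np.array([np.cos(psi),np.sin(psi),0]); ey=np.array([-np.sin(psi),np.cos(psi),0]); O=np.array([.5614,.0248,0])
B=lambda x,y,z=0: O+ex*x+ey*y+np.array([0,0,z])
phi=np.radians(33); push=np.cos(phi)*ey+np.sin(phi)*ex
X=np.array([0,0,-1.]); ATT=R.from_matrix(np.c_[X,np.cross(push,X),push]).as_rotvec()
E
python3 - <<'E'
from rig import r
from h import *
w=np.array([.5595,-.1970,0]); print("board xy of wheel",(w-O)@ex,(w-O)@ey)
a=w-push*.100; q=r.inverse_kinematics(a+[0,0,.3],ATT); print(q)
for z in(.19,.3): print(r.inverse_kinematics(B(23e-3,-71e-3,z)-push*.056,ATT))
r.move_ptp(a+[0,0,.30],ATT)
T=np.eye(4);T[:3,:3]=R.from_rotvec(r.get_tool_rot()).as_matrix();T[:3,3]=r.get_tcp_pos()
i=r.camera_info("wrist");p,d=r.camera("wrist");cv2.imwrite("pics/w1.png",p[:,:,::-1])
W=cloud(i,d,T@i["hand_eye"]);h=W[...,2];ok=d>0
m=yellow(p)&ok&(h>.148)&(h<.165)
cs,_=cv2.findContours(m.astype(np.uint8),cv2.RETR_EXTERNAL,cv2.CHAIN_APPROX_NONE)
c=max(cs,key=cv2.contourArea)[:,0];k=(c[:,0]>2)&(c[:,0]<557)&(c[:,1]>2)&(c[:,1]<417)
print("wheel",fitc(W[c[k,1],c[k,0]][:,:2]),np.median(h[m]),k.mean())
hs=cv2.cvtColor(p,cv2.COLOR_RGB2HSV); br=(hs[...,0]<20)&(hs[...,1]>110)&ok&(h>.134)&(h<.148)
Q=(W[br]-O)@np.c_[ex,ey]; dv=Q[(Q[:,0]<.08)&(abs(Q[:,1])<.03)]; ra=Q[Q[:,0]>.075]
print("div y",np.percentile(dv[:,1],[2,98]) if len(dv) else 0,"rail x",np.percentile(ra[:,0],[2,98]) if len(ra) else 0)
print(r.get_t(),r.get_wrist_force(),r.get_opening())
E
```

```text
board xy of wheel -0.01247368729910366 -0.2214571225433135
[-6.35600700e-01 -4.49126895e-02  1.71731612e+00 -4.44089210e-16
  1.46918923e+00  3.03425061e+00]
[-2.96557574e-01  1.40257891e-02  1.84919869e+00 -4.44089210e-16
  1.27836817e+00 -2.90989157e+00]
[-2.96557574e-01 -8.19631585e-02  1.75268956e+00 -4.44089210e-16
  1.47086625e+00 -2.90989157e+00]
wheel (array([ 0.5543506 , -0.20555861]), np.float64(0.05620247451317823)) 0.15660737606652397 1.0
div y 0 rail x 0
2.8083 [-0.9348624  -0.34086619  0.6077889 ] 0.08582072621919984
```

View pics/w1.png

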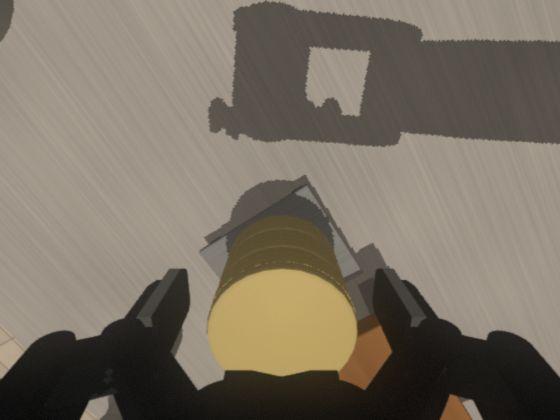

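The wrist view shows the wheel top at (282,320), centred between the fingers. The gripper cuts off part of its outline, so I discard that circle fit and keep the top/scene one. Joint 6 would wrap along the push path with this attitude, so I use the half-turn attitude instead.

```bash
cat >> h.py <<'E'
ATT=R.from_matrix(np.c_[X,np.cross(-push,X),-push]).as_rotvec()
E
python3 - <<'E'
from rig import r
from h import *
w=np.array([.5595,-.1970,0])
for P in (w-push*.1+[0,0,.3],w-push*.1+[0,0,.19],B(23e-3,-71e-3,.19)-push*.05): print(np.round(r.inverse_kinematics(P,ATT),2))
r.move_ptp(w-push*.1+[0,0,.30],ATT)
r.move_l(w-push*.1+[0,0,.19],.1)
r.wait(.3)
F0=np.mean([r.get_wrist_force() for _ in range(5)],0);t=r.get_t();print("F0",F0,t,r.get_tcp_pos())
for s in np.arange(.070,.048,-.0015):
    r.move_l(w-push*s+[0,0,.19],.03); F=r.get_wrist_force()-F0
    print(round(s*1e3,1),"push",round(F@-push,2),F.round(2),round(r.get_t()-t,2))
    if F@-push>1.2: break
np.save("F0.npy",F0); np.save("s.npy",s)
p,d=r.camera("scene");cv2.imwrite("pics/s2.png",cv2.resize(p[90:300,120:400,::-1],None,fx=2.5,fy=2.5))
E
```

```text
[-0.64 -0.04  1.72  0.    1.47 -0.11]
[-0.64  0.05  1.81  0.    1.28 -0.11]
[-0.29  0.02  1.84  0.    1.28  0.24]
F0 [-0.33141781  0.86389082 -0.03986046] 7.0083 [ 0.50923629 -0.28346545  0.19042878]
70.0 push 0.04 [-0.01 -0.05 -0.04] 1.15
68.5 push 1.26 [ 0.74 -1.89  0.55] 1.4
```

View pics/s2.png

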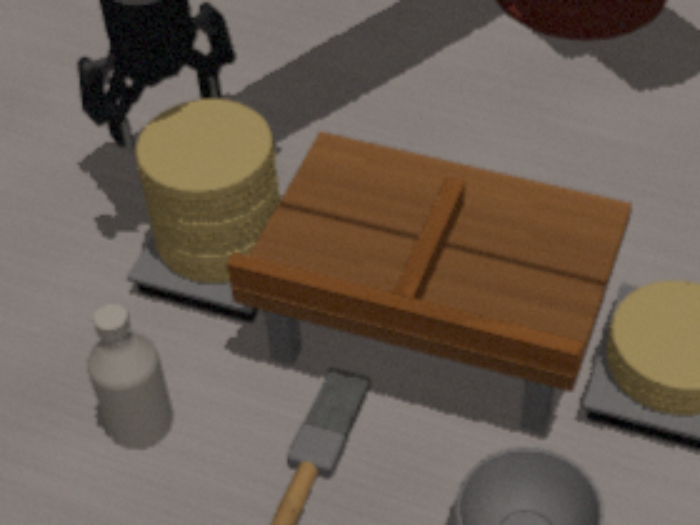

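Fingers stand behind the top wheel (crop about (115,130) and (210,85)). Their tips are at the top wheel's height and nothing has been disturbed. The force direction suggests only the +x finger has touched, so I continue in small steps to let the wheel centre itself.

Run:
```python
from rig import r
from h import *
F0=np.load("F0.npy");w=np.array([.5595,-.1970,0])
print([ (r.get_wrist_force()-F0).round(2).tolist() for _ in range(3)])
for s in np.arange(.068,.0535,-.0015):
    r.move_l(w-push*s+[0,0,.19],.03); F=r.get_wrist_force()-F0
    print(round(s*1e3,1),"ex,ey,z",(F@ex).round(2),(F@ey).round(2),F[2].round(2),(r.get_torque()).round(2))
    if np.hypot(*F[:2])>7: break
for n in ("top",):
    p,d=r.camera(n);W=cloud(r.camera_info(n),d);h=W[...,2];m=yellow(p)&(h>.145)&(h<.17)&(W[...,1]<0)
    P=W[m]; print("n",m.sum(),"ymax",((P-O)@ey).max()*1e3,"xmax/min",((P-O)@ex).max()*1e3,((P-O)@ex).min()*1e3)
    cv2.imwrite("pics/t3.png",cv2.resize(p[130:330,150:450,::-1],None,fx=2.5,fy=2.5))
print("tcp board",((r.get_tcp_pos()-O)@ex*1e3,(r.get_tcp_pos()-O)@ey*1e3),r.get_t())
```

```text
[[0.22, 0.1, -0.43], [0.22, 0.1, -0.43], [0.22, 0.1, -0.43]]
68.0 ex,ey,z -0.42 -0.96 0.41 [-0.04 -0.01  0.04]
66.5 ex,ey,z 0.52 -0.13 -0.42 [ 0.02 -0.05  0.01]
65.0 ex,ey,z -0.04 -0.99 0.65 [-0.03  0.07  0.02]
63.5 ex,ey,z -0.4 -0.9 0.78 [-0.05  0.01 -0.03]
62.0 ex,ey,z 0.71 -0.62 -0.06 [ 0.06  0.   -0.03]
60.5 ex,ey,z -0.17 -1.08 0.07 [-0.03 -0.03  0.03]
59.0 ex,ey,z 0.49 -1.32 -0.61 [ 0.02  0.07 -0.05]
57.5 ex,ey,z -0.68 -0.56 -0.25 [-0.01  0.06 -0.07]
56.0 ex,ey,z 0.23 -0.38 0.41 [-0.07  0.09  0.1 ]
54.5 ex,ey,z -0.64 -2.43 0.65 [-0.1   0.04  0.04]
n 3581 ymax -159.66003726093422 xmax/min 48.62392141854199 -72.62285740416137
tcp board (np.float64(-42.1272042484491), np.float64(-267.13261925486654)) 11.0083
```

View pics/t3.png

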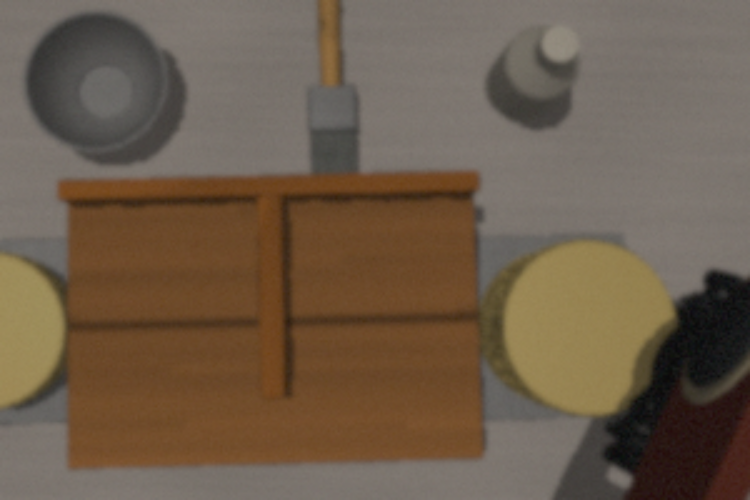

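Contact comes at about 55 mm stand-off, as the geometry predicts, with about 0.6 N sensor noise. The top view shows the wheel (crop (590,328)) cradled and the stack undisturbed. Now I slide it.

Run:
```python
from rig import r
from h import *
F0=np.load("F0.npy")
p0=r.get_tcp_pos(); p0[2]=.19; goal=B(.013,-.087,.19)-push*.055
N=20
for k in range(1,N+1):
    r.move_l(p0+(goal-p0)*k/N,.03); F=r.get_wrist_force()-F0
    if k%2==0: print(k,"ex,ey,z",(F@ex).round(2),(F@ey).round(2),F[2].round(2),round(r.get_t(),2))
    if np.hypot(*F[:2])>9: print("STOP",k,F);break
r.wait(.3)
p,d=r.camera("top");W=cloud(r.camera_info("top"),d);h=W[...,2];m=yellow(p)&(h>.12)&(h<.17)&(W[...,1]<0)
Q=(W-O)@np.c_[ex,ey];m&=Q[...,1]>-.16;P=Q[m]; print("h",np.percentile(h[m],[5,50,95]),"ymax",P[:,1].max()*1e3,"x",P[:,0].max()*1e3,P[:,0].min()*1e3)
cv2.imwrite("pics/t4.png",cv2.resize(p[130:330,150:450,::-1],None,fx=2.5,fy=2.5))
print("F",(np.mean([r.wait(.05) or r.get_wrist_force() for _ in range(5)],0)-F0).round(2))
print("tcp board",((r.get_tcp_pos()-O)@ex*1e3,(r.get_tcp_pos()-O)@ey*1e3),r.get_t())
```

```text
2 ex,ey,z 0.07 -1.3 -0.33 11.76
4 ex,ey,z -0.22 -0.92 -0.81 12.51
6 ex,ey,z 0.22 -0.45 -0.34 13.26
8 ex,ey,z 0.23 -1.1 -0.54 14.01
10 ex,ey,z -0.14 -1.36 -0.53 14.76
12 ex,ey,z -0.35 -0.66 -0.45 15.51
14 ex,ey,z -0.14 -0.92 0.17 16.26
16 ex,ey,z 1.02 -0.96 0.12 17.01
18 ex,ey,z -0.24 -0.97 0.21 17.76
20 ex,ey,z 0.58 -1.27 0.18 18.51
h [0.14996558 0.15210796 0.15399589] ymax -25.95024280083416 x 73.24875016730941 -46.11784388932479
F [ 0.53 -0.77 -0.11]
tcp board (np.float64(-16.970511037979133), np.float64(-133.14915436310054)) 19.1083
```

View pics/t4.png

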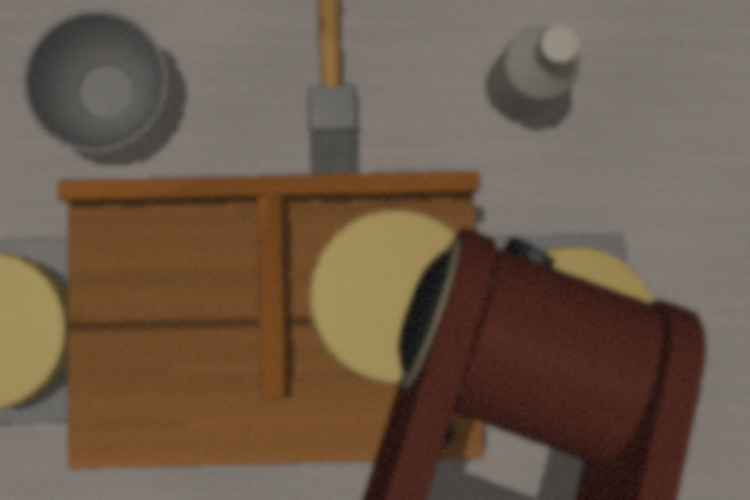

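The wheel lies flat on the deck at crop (385,297), about (12,-88) mm on the board, clear of the middle wheel at (600,275). Now I press it into the corner, regulating the force on each axis.

Run:
```python
from rig import r
from h import *
F0=np.load("F0.npy")
def f(n=4):
    F=np.mean([r.wait(.02) or r.get_wrist_force() for _ in range(n)],0)-F0
    return -F@ex,-F@ey
c=B(.013,-.087,.19)-push*.055; d=(10*ex+16*ey)/np.hypot(10,16)
for k in range(13):
    c=c+d*.001; r.move_l(c,.02); a=f(2)
    if max(a)>3: break
print("near",k,np.round(a,2),r.get_t())
held=0
for k in range(60):
    a=np.array(f()); e=6.3-a
    ok=(a>4.2).all(); 
    if k%3==0 or ok: print(k,a.round(2),(((c-O)@ex*1e3).round(2),((c-O)@ey*1e3).round(2)),round(r.get_t(),2))
    if ok:
        r.wait(.7); print("hold",np.round(f(6),2)); break
    if np.hypot(*a)>11: print("too much"); c=c-push*.0005; r.move_l(c,.02); continue
    st=np.clip(e*.00008,-.0003,.0003)
    c=c+ex*st[0]+ey*st[1]; r.move_l(c,.02)
np.save("c.npy",c);print(r.get_t())
```

```text
near 2 [0.88 3.09] 19.9583
0 [0.8  2.34] (np.float64(-15.37), np.float64(-130.58)) 20.02
3 [1.48 2.23] (np.float64(-14.47), np.float64(-129.68)) 20.98
6 [1.54 2.37] (np.float64(-13.57), np.float64(-128.8)) 21.93
9 [1.3  1.95] (np.float64(-12.67), np.float64(-127.9)) 22.88
12 [0.93 1.89] (np.float64(-11.77), np.float64(-127.0)) 23.82
15 [0.58 1.98] (np.float64(-10.87), np.float64(-126.1)) 24.77
18 [0.9  1.74] (np.float64(-9.97), np.float64(-125.2)) 25.73
21 [0.75 2.42] (np.float64(-9.07), np.float64(-124.33)) 26.68
24 [0.77 1.95] (np.float64(-8.17), np.float64(-123.43)) 27.62
27 [1.18 2.06] (np.float64(-7.27), np.float64(-122.53)) 28.57
30 [1.09 1.92] (np.float64(-6.37), np.float64(-121.63)) 29.52
33 [0.79 2.31] (np.float64(-5.47), np.float64(-120.73)) 30.48
36 [1.15 2.3 ] (np.float64(-4.57), np.float64(-119.83)) 31.43
39 [4.14 4.12] (np.float64(-3.68), np.float64(-119.02)) 32.38
40 [4.42 4.4 ] (np.float64(-3.5), np.float64(-118.84)) 32.69
hold [4.78 4.35]
33.4917
```

Both components rose. I raise them to about 10 N total and check that each axis is stiff (real bearing on both faces).

Run:
```python
from rig import r
from h import *
F0=np.load("F0.npy");c=np.load("c.npy")
def f(n=5):
    F=np.mean([r.wait(.02) or r.get_wrist_force() for _ in range(n)],0)-F0
    return np.array([-F@ex,-F@ey])
for k in range(45):
    a=f(); e=6.7-a
    print(k,a.round(2),((c-O)@ex*1e3).round(2),((c-O)@ey*1e3).round(2),round(r.get_t(),2))
    if np.hypot(*a)>11: c=c-push*.0003; r.move_l(c,.02); continue
    if (a>6).all(): r.wait(.7); print("hold",f(6).round(2)); break
    st=np.clip(e*.0002,-.0003,.0003); c=c+ex*st[0]+ey*st[1]; r.move_l(c,.02)
np.save("c.npy",c)
p,d=r.camera("top");cv2.imwrite("pics/t5.png",cv2.resize(p[180:280,230:380,::-1],None,fx=5,fy=5,interpolation=cv2.INTER_CUBIC));print(r.get_t())
```

```text
0 [4.69 4.39] -3.5 -118.84 33.58
1 [5.47 4.71] -3.2 -118.54 33.91
2 [6.74 5.39] -2.96 -118.24 34.24
3 [6.6  6.25] -2.96 -117.98 34.58
hold [6.58 6.23]
35.425
```

View pics/t5.png

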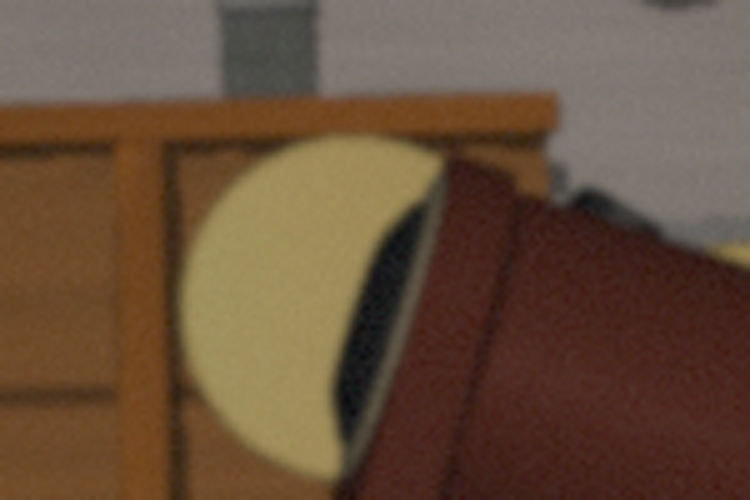

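The wheel touches the rail (row 135), but a gap to the divider seems visible (face ~168 against wheel edge 181). I measure it.

Run:
```python
from rig import r
from h import *
i=r.camera_info("top");p,d=r.camera("top");W=cloud(i,d);h=W[...,2]
f=210/np.tan(np.radians(i["fov_y"])/2); Rm=R.from_rotvec(i["attitude"]).as_matrix()
def plane(u,v,z):
    g=np.stack([(u-i["cx"])/f,-(v-i["cy"])/f,-np.ones_like(u)],-1)@Rm.T
    return ((i["position"]+g*((z-i["position"][2])/g[:,2])[:,None])-O)@np.c_[ex,ey]*1e3
g=cv2.GaussianBlur(p.astype(np.float32),(0,0),.7)
# subpixel: along image rows, green channel crossing for wheel left edge; hue map for divider
gr=g[...,1]
L=[]
for v in range(218,262):      # wheel left edge: green crossing from brown to cream
    row=gr[v,255:320]; th=.5*(np.median(gr[235:250,275:290])+np.median(gr[235:245,258-18:258-8]))
    k=np.argmax(row>th); 
    if k>0: L.append((255+k-1+(th-row[k-1])/(row[k]-row[k-1]),v))
L=np.array(L,float); E=plane(L[:,0],L[:,1],.153)
E=E[E[:,1]<-5]
from scipy.optimize import least_squares
for rad in(62,61): 
    s=least_squares(lambda c:np.hypot(E[:,0]-c[0],E[:,1]-c[1])-rad,[20,-72],loss="soft_l1");print("wheel r",rad,s.x,np.abs(s.fun).mean())
# divider/rail tops by depth & gradient rows at 240-255
for v in(228,235,242,250,258): print(v,[tuple(p[v,u]) [0] for u in range(248,274)])
u=np.array([253.,263,264,265]);print(plane(u,np.full(4,242.),.141))
```

```text
wheel r 62 [ 25.69885292 -74.58388955] 0.1335434490296713
wheel r 61 [ 25.77694392 -73.51649113] 0.13421895351957647
228 [np.uint8(110), np.uint8(111), np.uint8(109), np.uint8(105), np.uint8(102), np.uint8(102), np.uint8(106), np.uint8(110), np.uint8(112), np.uint8(110), np.uint8(111), np.uint8(110), np.uint8(108), np.uint8(101), np.uint8(90), np.uint8(70), np.uint8(58), np.uint8(69), np.uint8(82), np.uint8(102), np.uint8(121), np.uint8(140), np.uint8(153), np.uint8(157), np.uint8(158), np.uint8(160)]
235 [np.uint8(111), np.uint8(113), np.uint8(111), np.uint8(108), np.uint8(104), np.uint8(101), np.uint8(106), np.uint8(110), np.uint8(113), np.uint8(112), np.uint8(112), np.uint8(111), np.uint8(109), np.uint8(104), np.uint8(90), np.uint8(71), np.uint8(66), np.uint8(80), np.uint8(106), np.uint8(134), np.uint8(152), np.uint8(158), np.uint8(160), np.uint8(160), np.uint8(161), np.uint8(159)]
242 [np.uint8(109), np.uint8(109), np.uint8(109), np.uint8(106), np.uint8(98), np.uint8(97), np.uint8(105), np.uint8(110), np.uint8(114), np.uint8(112), np.uint8(112), np.uint8(112), np.uint8(111), np.u
[... 375 characters left out ...]
uint8(110), np.uint8(107), np.uint8(99), np.uint8(82), np.uint8(68), np.uint8(75), np.uint8(92), np.uint8(123), np.uint8(143), np.uint8(154), np.uint8(161), np.uint8(159), np.uint8(160), np.uint8(156)]
258 [np.uint8(79), np.uint8(80), np.uint8(79), np.uint8(80), np.uint8(81), np.uint8(95), np.uint8(107), np.uint8(116), np.uint8(113), np.uint8(115), np.uint8(118), np.uint8(114), np.uint8(114), np.uint8(113), np.uint8(105), np.uint8(85), np.uint8(60), np.uint8(50), np.uint8(57), np.uint8(67), np.uint8(77), np.uint8(90), np.uint8(112), np.uint8(135), np.uint8(151), np.uint8(156)]
[[ 26.07085566  11.16055491]
 [ 25.64305642  -6.7020923 ]
 [ 25.60026837  -8.48869653]
 [ 25.55747884 -10.27536251]]
```

The top view puts the wheel's near edge about 5 mm short of the divider, so it has jammed on rail friction. I ease the rail-ward force, push along the rail to the divider, then press on both.

Run:
```python
from rig import r
from h import *
F0=np.load("F0.npy");c=np.load("c.npy")
def f(n=4):
    F=np.mean([r.wait(.015) or r.get_wrist_force() for _ in range(n)],0)-F0
    return np.array([-F@ex,-F@ey])
for k in range(45):
    a=f()
    print(k,a.round(2),((c-O)@ex*1e3).round(2),((c-O)@ey*1e3).round(2),round(r.get_t(),2))
    if np.hypot(*a)>11: print("lim");break
    if a[1]>8: break
    if (c-O)@ey>-.110: break
    st=np.clip((1.3-a[0])*.0002,-.0005,.0002); c=c+ex*st+ey*(.0004 if a[0]<3.5 else 0); r.move_l(c,.02)
np.save("c.npy",c)
p,d=r.camera("top");g=p[...,0].astype(int);print(g[242,255:275]);print(r.get_t())
```

```text
0 [6.33 6.05] -2.96 -117.98 35.54
1 [4.56 5.44] -3.46 -117.98 35.86
2 [3.1  4.83] -3.96 -117.98 36.17
3 [1.38 3.97] -4.32 -117.58 36.49
4 [1.45 3.1 ] -4.34 -117.18 36.81
5 [0.59 2.06] -4.37 -116.78 37.12
6 [1.37 2.7 ] -4.23 -116.38 37.44
7 [1.   3.26] -4.24 -115.98 37.76
8 [1.52 3.61] -4.18 -115.58 38.08
9 [1.83 3.56] -4.23 -115.18 38.39
10 [0.96 2.55] -4.33 -114.78 38.71
11 [1.62 2.91] -4.26 -114.38 39.02
12 [0.69 5.41] -4.33 -113.98 39.34
13 [1.16 6.45] -4.2 -113.58 39.66
14 [1.48 7.92] -4.18 -113.18 39.98
15 [1.83 8.61] -4.21 -112.78 40.29
[110 110 111 113 110 109 110 108 118 139 152 159 159 158 159 161 160 159
 158 160]
40.3417
```

Now there is a clear stop at c_y ≈ -114.2 mm, and the gap in the image is gone. Next I press rail-ward as well and hold about 10 N.

Run:
```python
from rig import r
from h import *
F0=np.load("F0.npy");c=np.load("c.npy")
def f(n=4):
    F=np.mean([r.wait(.015) or r.get_wrist_force() for _ in range(n)],0)-F0
    return np.array([-F@ex,-F@ey])
T=np.array([6.2,7.4])
for k in range(30):
    a=f()
    print(k,a.round(2),((c-O)@ex*1e3).round(2),((c-O)@ey*1e3).round(2),round(r.get_t(),2))
    if np.hypot(*a)>11: c=c-push*.0004; r.move_l(c,.02); continue
    if abs(a-T).max()<.6: r.wait(.8); print("hold",f(6).round(2)); break
    st=np.clip((T-a)*.0002,-.0004,.0004); c=c+ex*st[0]+ey*st[1]; r.move_l(c,.02)
np.save("c.npy",c)
p,d=r.camera("top");print(p[242,255:275,0])
cv2.imwrite("pics/t6.png",cv2.resize(p[180:280,230:380,::-1],None,fx=5,fy=5,interpolation=cv2.INTER_CUBIC));print(r.get_t())
```

```text
0 [1.8  8.71] -4.21 -112.78 40.41
1 [2.44 7.65] -3.81 -113.04 40.73
2 [4.23 7.67] -3.41 -113.09 41.04
3 [5.72 7.78] -3.02 -113.15 41.36
hold [5.26 7.6 ]
[111 113 112 109 111 111 109 111 118 139 155 160 161 159 159 158 162 160
 159 160]
42.3083
```

View pics/t6.png

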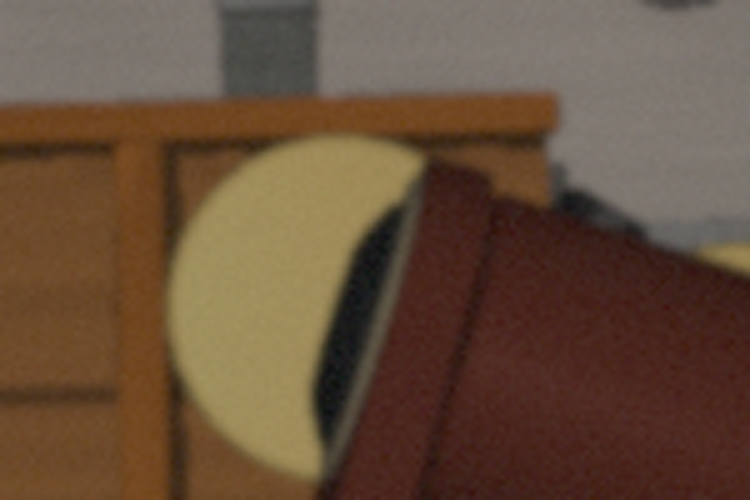

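The wheel now touches the divider (col 168) and the rail (row 135). I press a little more on the rail side to be sure, hold, then back off along the push axis, rise clear and check.

Run:
```python
from rig import r
from h import *
F0=np.load("F0.npy");c=np.load("c.npy")
def f(n=4):
    F=np.mean([r.wait(.015) or r.get_wrist_force() for _ in range(n)],0)-F0
    return np.array([-F@ex,-F@ey])
c=c+ex*.0004-ey*.0001; r.move_l(c,.02); r.wait(.6); print("hold",f(6).round(2))
r.move_l(c-push*.006,.015); print("back",f().round(2)); r.move_l(c-push*.05,.06)
r.move_l(c-push*.05+[0,0,.15],.12); q=r.get_tcp_pos(); r.move_ptp([.30,-.35,.36],ATT); r.wait(.3)
i=r.camera_info("top");p,d=r.camera("top");W=cloud(i,d);h=W[...,2];Q=(W-O)@np.c_[ex,ey]*1e3
cv2.imwrite("pics/t7.png",cv2.resize(p[130:330,150:450,::-1],None,fx=2.5,fy=2.5))
for nm,m in(("top",(Q[...,1]>-150)&(Q[...,1]<0)&(h>.14)),("mid",(Q[...,1]<-150)&(h>.09)),("other",(Q[...,1]>150)&(h>.05))):
    m=m&yellow(p);cs,_=cv2.findContours(m.astype(np.uint8),cv2.RETR_EXTERNAL,cv2.CHAIN_APPROX_NONE);k=max(cs,key=cv2.contourArea)[:,0]
    P=Q[k[:,1],k[:,0]];A=np.c_[Q[m],np.ones(m.sum())];s=np.linalg.lstsq(A,h[m]*1e3,rcond=None)[0]
    print(nm,fitc(P),"world",O[:2]+fitc(P)[0][0]*1e-3*ex[:2]+fitc(P)[0][1]*1e-3*ey[:2],"h",np.median(h[m]),"slope",s[:2].round(4))
print(p[242,250:275,0],p[195:225,296,0],r.get_t())
```

```text
hold [7.14 7.22]
back [-0.29  1.21]
top (array([ 25.43972614, -68.30615194]), np.float64(59.392259453024494)) world [ 0.59006776 -0.04221544] h 0.15213699568002859 slope [-0.139   0.3362]
mid (array([ -13.81238734, -221.04504642]), np.float64(59.724905286237146)) world [ 0.55814317 -0.19665222] h 0.1129821091863199 slope [-0.0017 -0.0195]
other (array([ -5.37418278, 225.57864046]), np.float64(59.75715392358361)) world [0.54527591 0.24986581] h 0.07109514067739364 slope [0.0004 0.0085]
[ 93  93  91  89  92 101 102  98  98  98  99  97  97 106 123 135 142 143
 141 141 141 142 141 143 142] [110 113 111 112 109 107 103 100 104 103  99 101 114 129 138 141 144 143
 142 141 145 144 141 141 143 143 143 141 140 141] 47.7417
```

View pics/t7.png

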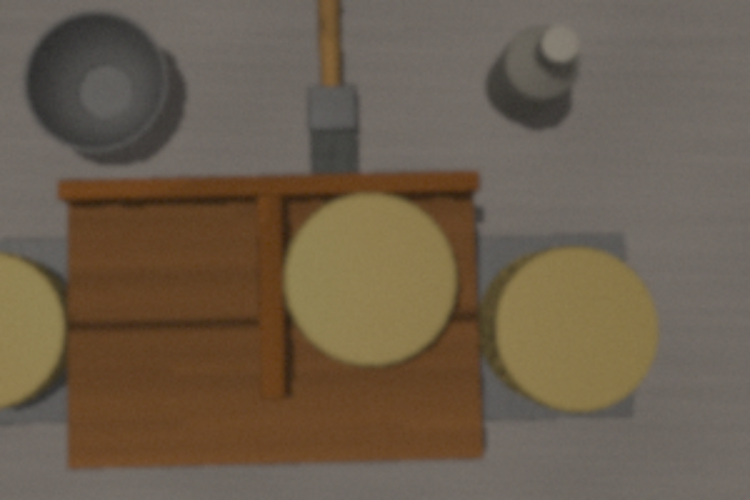

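The wheel is snug in the corner. Relative to the divider face as seen in the same view, its centre is about 71 mm off, and the other wheels have not moved. The slope figure was spoiled by zero-depth pixels, so I recheck it robustly and hand in.

Run:
```python
from rig import r
from h import *
p,d=r.camera("top");W=cloud(r.camera_info("top"),d);h=W[...,2];Q=(W-O)@np.c_[ex,ey]
m=yellow(p)&(d>0)&(h>.14)&(h<.165)&(Q[...,1]>-.15)&(Q[...,1]<0)
m=cv2.erode(m.astype(np.uint8),np.ones((5,5)))>0
print(m.sum(),np.linalg.lstsq(np.c_[Q[m],np.ones(m.sum())],h[m],rcond=None)[0].round(4),r.get_t(),(r.get_wrist_force()-np.load("F0.npy")).round(2))
r.sign_off()
```

```text
1984 [-6.000e-04 -1.000e-04  1.521e-01] 47.7917 [ 0.91 -1.35  0.25]
the job is handed in; nothing more can be done
```

The top wheel is now in the corner between the divider and the rear rail on the stack's (-y) side. I handed the job in at about 48 s of the 72 s allowed; no verdict is reported.

**What I did:** I cradled the wheel between the open fingertips and slid it off the stack onto the deck. I then pressed it into the corner and held for over half a second at about 7.1 N toward the rail and 7.2 N toward the divider, roughly 10 N in total. After that I backed off and moved the arm clear.

**What went wrong on the way:**
- **First press:** it jammed on rail friction about 5 mm short of the divider, even though both force readings looked fine. The top view showed the gap. I eased the rail force, slid the wheel along the rail until it stopped at the divider, and pressed again.
- **Wrist-camera fit:** the early circle fit (radius 56 mm) was spoiled because the gripper hid part of the wheel, so I did not use it.
- **First slope check:** this was spoiled by pixels with no depth reading, so I repeated it.

**Last checks:**
- **Wheel:** it lies flat (slope under 0.001) with its top at 152 mm, where 153 mm is expected. No gap shows to the divider or the rail. Its centre is about 71 mm from the divider's centre line, after correcting a 2.4 mm offset in my board estimate.
- **Other things:** the middle wheel and the single wheel measure where they were, to within a few millimetres. The bowl, bottle and brush look unmoved. I did not check the lowest wheel separately.
- **Forces:** the rail and divider forces come from wrist readings, which include friction, so they are not direct contact measurements.

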